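# Turn the barbecue condiment carousel to the red-lidded relish

### The arm

A 6-joint arm with a two-finger parallel gripper is mounted at the origin on the work surface. World frame = base frame: x ahead of the robot, y to its left, z up, the work surface at z = 0. Lengths are in m, angles in rad, forces in N, time in s.
With the tool pointing down it reaches from about 0.225 to 0.875 m from the base axis. Payload 3.4 kg.
Tool frame: the origin (TCP) lies midway between the tips of the shut fingers; the grasp point (between the pads) lies 19 mm behind it (manip.pinch_z is the z of the grasp point in the tool frame, in m); z points along the fingers, x is the direction in which the jaws open and shut, and the axes are right-handed (so a half turn about z gives the same grasp; the last joint's range is limited). The gripper opens to 85 mm and grips with 20 to 120 N. Pads are 22 mm wide; open, the fingers measure 114 mm over their backs; the gripper's body (76 mm by 85 mm) begins 54 mm behind the grasp point. The pads swing forward as they close: fully open they stand 13 mm farther back than shut.
Start: joints at [1.1, 0.276, 1.505, -0, 1.361, -0.121], TCP at [0.197, 0.54, 0.231] pointing down, gripper open.
Joint ranges: [-2.89, 2.89], [-0.75, 2.08], [0.22, 2.7], [-1.18, 4.32], [0.11, 2.71], [-2.7, 2.7]. Speed limits (rad/s): [2.57, 2.57, 3.14, 3.14, 3.14, 3.14].

### API

Orientations are given as a unit quaternion [w, x, y, z].
In Python, from rig import manip gives the robot as it stands. The module is installed in compiled form; this text tells all that it offers.
- The arm moves only by the tool drive_tool, never from a script. Its argument "steps" is a list of rows, each a list of 5 numbers: the shift along the tool's x, y, z in mm, then the turn about the tool's z in rad, then the gripper command: -1 is shut, 1 is fully open, values between are in proportion. A call has 1 to 5 rows; each row is the pose to reach, as a shift and turn from the pose measured when the call began, along the tool's axes at that moment; what a row does not reach only later rows make up. A row lasts 1/10 s, in which the tool goes at most 50 mm and 8.59 degrees, less where a joint would pass 70% of its speed; a pose out of reach is approached as far as the arm can. A call with a gripper value outside its range is refused whole. The fingers move at their own pace and stop on an object; "squeeze" is the grip in N (left out, the last holds). Time passes only in rows, so rows that repeat a pose let the fingers close. It gives the time, the measured TCP pose, the force and the opening at its end, in the units of the state.
- manip.get_state(): the state, without advancing time (a new reading comes with each control period).
- manip.get_image(name): name is "scene" or "top" or "wrist"; returns the picture (420x560x3 uint8, blue, green, red); there is no depth.
- manip.get_calibration(name): a dict with "camera_matrix" (3x3 intrinsics, pixels), "rvec" (rotation vector, rad) and "tvec" (3), from world to camera coordinates, as OpenCV has them. Camera axes: x right, y down, z forward; pixel columns grow to the right and rows downward; lengths in m; the calibration is good to about 2 mm. A picture is of the moment at which its call begins: read the wrist's pose just before it. get_calibration takes no time and is no camera call; for the wrist camera it gives the pose at the moment of the call.
- manip.sign_off(): hands the job in, once; it reports no verdict.
Trained networks look in the newest picture that a camera, given by its name, has taken for a name from the list of things; names that differ only in an ending like _2 or _b are one class to them, and where a whole thing is asked for, a point or a joint stands for the part that bears it (a point fixed in the world has none). Each returns a list of dicts, best first, with "conf" (0 to 1); they miss things now and then, are a little off and sometimes report something else, mostly with a low value. They report only what shows in the picture. A call takes as long as a camera call.
- manip.masks_of(camera, name): "pixels" (420x560 bool, what is visible of it) and "location" ([column, row] in pixels, amid what is visible of it).
The state is a dict: "clock": time; "qpos": joint angles; "qd": joint speeds; "effort": joint torques, N m; "position": TCP position; "ee_rot": TCP orientation; "contact_force": force on the tool from outside, world axes, zero at the start; "moment": the same for the moment, N m; "width": finger opening in m.
Only numpy, scipy, OpenCV 4.12 (cv2) and the standard library are available. Lean on these libraries where they do the work, as an engineer would, in place of code of your own. Each camera call takes 0.05 s, during which the arm holds its last target.

### The job

Turn the wooden condiment carousel by gently pushing the little posts on its rim with a fingertip until the jar with the red lid stands at the front, in line with the blue pointer of the stand. Only push: do not grip the carousel, do not touch or lift the jars and the tin riding on it, and leave the dish and the lighter case where they are. Finish with the carousel at rest and the hand clear.

Things in the scene. Friction and masses are not known exactly. Their poses are not given: they have to be found in the camera images.
- stand: Fixed dark steel foot of the carousel on the brick ledge, 170 mm diameter, 14 mm high, with a flat blue pointer plate (6 mm thick) that sticks out from under the carousel to 214 mm from the axis, on the side roughly towards the robot. Origin: on the carousel's axis at ledge level; z up. The pointer lies along its own -x axis: that direction is the front.
- carousel: Round light-wood turntable, 250 mm diameter, 18 mm thick, top face 32 mm above the ledge. Turns both ways without end on the stand; light friction (about 1 N at the posts), stops almost at once when not pushed. Six upright posts on its rim, at 30, 90, 150, 210, 270, 330 degrees from its +x axis (counterclockwise from above). Origin: on the axis, 14 mm above the ledge, centre of its underside; z up.
- post (a point): Top centre of the post at 30 degrees, one of six alike: dark wood, 12 mm diameter, 30 mm tall (from 32 to 62 mm above the ledge), centred 115 mm from the carousel's axis. Red jar, yellow jar and tin stand at 0, 120 and 240 degrees, each midway between two posts; which is where changes.
- red_jar: The jar to bring to the front: white jar with a red lid. Upright round, 48 mm diameter, 52 mm tall, 0.14 kg give or take; stands loose on the carousel top by friction alone, its axis 62 mm from the carousel's axis. Origin: centre of its underside.
- yellow_jar: Amber glass jar with a yellow lid. Upright round, 48 mm diameter, 52 mm tall, 0.14 kg give or take; stands loose on the carousel top by friction alone, its axis 62 mm from the carousel's axis. Origin: centre of its underside.
- skewer_tin: Aluminium tin of cocktail skewers. Upright round, 48 mm diameter, 52 mm tall, 0.14 kg give or take; stands loose on the carousel top by friction alone, its axis 62 mm from the carousel's axis. Origin: centre of its underside.
- dish: White ceramic bowl, 130 mm across the rim, 40 mm high, loose on the ledge to the left of the carousel. Origin: centre of its underside.
- lighter_case: Black plastic lighter case, 95 x 34 x 22 mm, lying loose on the ledge to the right of the carousel. Origin: centre of its underside, long side along its x axis.

How it is judged:
By the outcome, as a careful person would: the job done as asked, in the order asked, and still so for the second after the job is handed in, with the robot touching nothing.
It also fails if it takes over 48 s, if anything falls off the work surface, if the arm or the gripper's body presses on something with over 40 N, if the wrist force passes 120 N, or if a joint passes its speed limit or range.

## Working session

There is one attempt and no reset: what is moved stays moved. The work goes in short steps, Python scripts to look and compute and a tool call to move; the robot and the scene stay as the last step left them, time stands still between calls to the robot, and variables do not carry over. Pictures are saved under pics/ and viewed, and the job is handed in when it is done.

Besides the shell and the picture viewer there is one more tool, called after "Request:" in YAML: its name, and indented under it one key for each argument. drive_tool: Moves the arm, as the interface text tells. Its arguments: {"type":"object","properties":{"steps":{"type":"array","items":{"type":"array","items":{"type":"number"}}},"squeeze":{"type":"number"}},"required":["steps"]}

```bash
mkdir -p pics; python3 - <<'E'
from rig import manip
import cv2
s=manip.get_state(); print(s)
for n in ["scene","top"]:
    cv2.imwrite(f"pics/{n}0.png",manip.get_image(n)); c=manip.get_calibration(n); print(n,c)
    for k in ["red_jar","yellow_jar","skewer_tin","stand","carousel","dish","lighter_case","post"]:
        print(k,[(round(float(m["conf"]),2),[round(float(v)) for v in m["location"]],int(m["pixels"].sum())) for m in manip.masks_of(n,k)][:7])
print(manip.get_state()["clock"])
E
```

```text
{'clock': 0.0, 'qpos': array([ 1.09999876e+00,  2.76573781e-01,  1.50615616e+00,  2.81569930e-05,
        1.36064213e+00, -1.21010028e-01]), 'qd': array([ 0.00099648, -0.0005981 ,  0.00107222,  0.00167372,  0.00089615,
        0.00042815]), 'effort': array([-4.07856969e-04, -4.16768610e+01, -2.45810813e+01, -3.76528760e-04,
        1.09673876e-02, -1.78997971e-05]), 'position': array([0.19681474, 0.53971377, 0.2304426 ]), 'ee_rot': array([ 4.06172962e-04,  8.19360329e-01,  5.73278169e-01, -7.91702621e-04]), 'contact_force': array([ 0.09455527, -0.36605706, -0.94420008]), 'moment': array([-0.06742215,  0.00540035, -0.01681139]), 'width': 0.08537798817701002}
scene {'camera_matrix': array([[383.44452119,   0.        , 280.82710103],
       [  0.        , 383.44452119, 206.89345697],
       [  0.        ,   0.        ,   1.        ]]), 'rvec': array([ 1.13611618,  2.36901649, -0.9601599 ]), 'tvec': array([ 0.31913599, -0.30865654,  1.45655526])}
red_jar [(0.81, [225, 191], 332)]
yellow_jar [(0.72, [260, 185], 345), (0.34, [239, 193], 3215)]
skewer_tin [(0.67, [237, 166], 307)]
stand [(0.65, [290, 176], 132)]
carousel [(0.56, [243, 193], 3137)]
dish [(0.74, [277, 252], 1694)]
lighter_case [(0.74, [200, 149], 311)]
post [(0.84, [242, 194], 3121)]
top {'camera_matrix': array([[483.51095057,   0.        , 279.24125047],
       [  0.        , 483.51095057, 206.52337185],
       [  0.        ,   0.        ,   1.        ]]), 'rvec': array([ 2.21686878, -2.17227692,  0.02960561]), 'tvec': array([0.08829542, 0.59073043, 1.24745375])}
red_jar [(0.84, [366, 188], 290), (0.7, [340, 224], 280)]
yellow_jar [(0.69, [341, 220], 283)]
skewer_tin []
stand [(0.84, [336, 276], 249)]
carousel [(0.79, [362, 213], 6429)]
dish [(0.89, [269, 160], 1993)]
lighter_case [(0.88, [453, 243], 518)]
post [(0.96, [362, 213], 6686)]
0.9
```

```bash
python3 - <<'E'
import cv2
a=cv2.imread("pics/top0.png")[120:330,220:500]; cv2.imwrite("pics/top0c.png",cv2.resize(a,None,fx=2.8,fy=2.8,interpolation=cv2.INTER_CUBIC))
a=cv2.imread("pics/scene0.png")[110:300,150:400]; cv2.imwrite("pics/scene0c.png",cv2.resize(a,None,fx=3,fy=3,interpolation=cv2.INTER_CUBIC))
E
```

```text
(no output)
```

View pics/top0c.png

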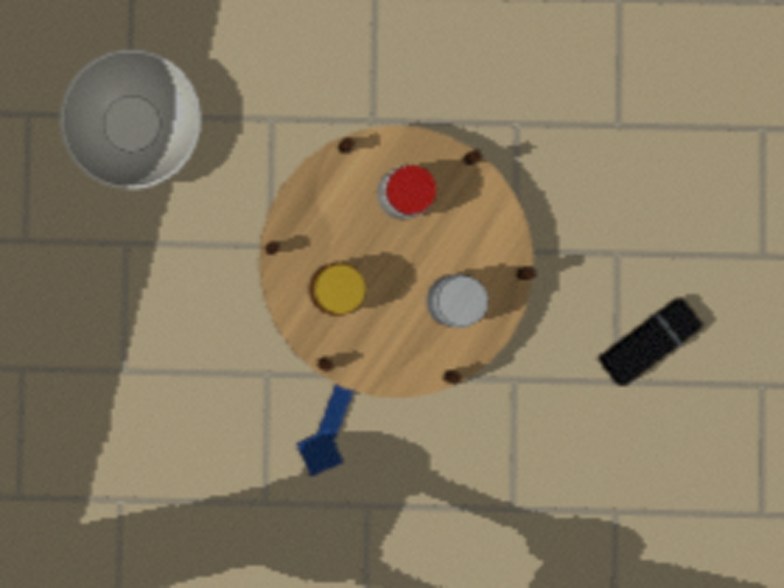

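View pics/scene0c.png

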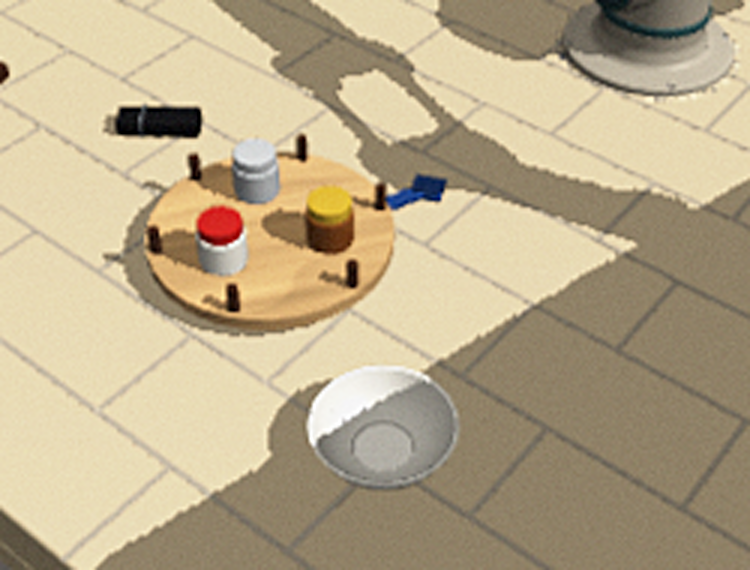

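View pics/top0.png

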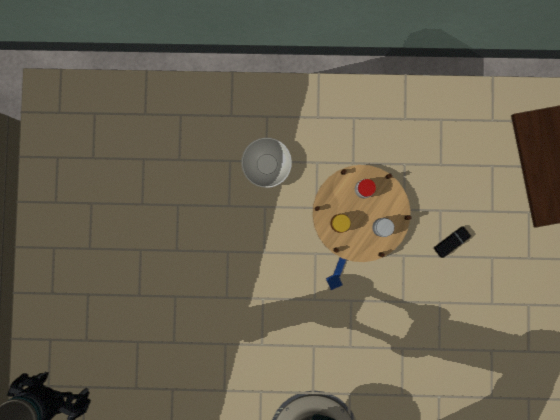

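```bash
cat > h.py <<'E'
import numpy as np, cv2
from rig import manip
from scipy.optimize import least_squares
def ray(px,z,cal):
    R=cv2.Rodrigues(cal["rvec"])[0]; t=np.array(cal["tvec"]).ravel()
    d=R.T@np.linalg.solve(cal["camera_matrix"],np.array([px[0],px[1],1.])); c=-R.T@t
    return c+d*(z-c[2])/d[2]
def proj(P,cal):
    return cv2.projectPoints(np.array(P,float).reshape(-1,3),cal["rvec"],cal["tvec"],cal["camera_matrix"],None)[0].reshape(-1,2)
E
cat > m.py <<'E'
from h import *
cal=manip.get_calibration("top"); im=cv2.imread("pics/top0.png")
tops=[(346,146),(472,157),(273,248),(325,363),(453,377),(526,273)]
f=lambda p:(220+p[0]/2.8-.3,120+p[1]/2.8-.3)
P=np.array([ray(f(p),.058,cal)[:2] for p in tops])
r=least_squares(lambda v:np.hypot(*(P-v).T)-.115,P.mean(0)); c=r.x; print("c",c,r.fun)
a=np.degrees(np.arctan2(*(P-c).T[::-1])); print(a, (a-30)%60)
hsv=cv2.cvtColor(im,cv2.COLOR_BGR2HSV)
def cen(lo,hi,z):
    m=cv2.inRange(hsv,lo,hi); n,l,s,ce=cv2.connectedComponentsWithStats(m); i=1+np.argmax(s[1:,4]); print(s[i],ce[i]); return ray(ce[i],z,cal)[:2]
R=cen((0,180,100),(8,255,255),.084); Y=cen((22,180,100),(30,255,255),.084); B=cen((105,100,30),(125,255,255),.006)
S=ray(f((460,301)),.084,cal)[:2]
for n,p in dict(R=R,Y=Y,S=S,B=B).items(): print(n,p,np.hypot(*(p-c)),np.degrees(np.arctan2(*(p-c)[::-1])))
T=manip.get_calibration("top");Rm=cv2.Rodrigues(T["rvec"])[0];print("cam",-Rm.T@T["tvec"])
E
python3 m.py
```

```text
c [ 0.57544546 -0.10890973] [-0.00164582 -0.00129105 -0.00137008 -0.00172457 -0.00122861 -0.0018296 ]
[  25.82539104  -33.97825154   85.42243127  144.906334   -154.52400935
  -94.42539558] [55.82539104 56.02174846 55.42243127 54.906334   55.47599065 55.57460442]
[359 179  17  17 224] [366.76785714 187.20089286]
[333 215  17  17 232] [340.95689655 222.75862069]
[327 258  18  32 250] [336.144 275.008]
R [ 0.63774681 -0.11465098] 0.0625653246066564 -5.265104904742686
Y [ 0.54917848 -0.05271952] 0.06202655801850912 115.05447015298421
S [ 0.54047248 -0.15798085] 0.06025848752671802 -125.4774685273817
B [ 0.41384836 -0.05125153] 0.1715753228864983 160.36349039212504
cam [0.53842323 0.08318034 1.27125169]
```

The top view shows the red lid at about (367,187), yellow at (341,223) and the tin at (384,228). The blue pointer head is near (334,282). The carousel has to turn about +165° (counterclockwise). My plan is one arc sweep along the robot side, pushing the post at 85° with the shut fingers.

Request:
drive_tool:
  steps:
    - [-20,35,0,0.15,-1]
    - [-60,95,10,0.3,-1]
    - [-95,150,20,0.45,-1]
    - [-130,200,30,0.6,-1]
    - [-160,250,35,0.75,-1]
  squeeze: 30

```text
clock: 1.4
position: [0.342, 0.349, 0.2031]
ee_rot: [-0.0, 0.973, 0.231, 0.0]
contact_force: [1.1, 1.2, -0.1]
width: 0.0121
```

```bash
cat > go.py <<'E'
import sys
from h import *
def tf():
    s=manip.get_state(); w,x,y,z=s["ee_rot"]
    from scipy.spatial.transform import Rotation as Ro
    R=Ro.from_quat([x,y,z,w]).as_matrix(); return s,R,np.degrees(np.arctan2(R[1,0],R[0,0]))
def rows(targets):
    s,R,yaw=tf(); print("t",round(s["clock"],2),"pos",s["position"].round(4),"yaw",round(yaw,1),"q6",round(float(s["qpos"][5]),2),"F",s["contact_force"].round(1),"w",round(s["width"],3))
    for x,y,z,a in targets:
        d=R.T@(np.array([x,y,z])-s["position"])*1000; t=-np.radians((a-yaw+180)%360-180); print([round(float(v),1) for v in d],round(float(t),3))
C=np.array([.5754,-.1089])
def arc(angs,r=.12,z=.043):
    rows([(C[0]+r*np.cos(np.radians(a)),C[1]+r*np.sin(np.radians(a)),z,a+180) for a in angs])
E
python3 -c "
from go import *
rows([(.626,0,.15,-115)])"
```

```text
t 1.4 pos [0.342  0.349  0.2031] yaw 26.7 q6 0.19 F [ 1.1  1.2 -0.1] w 0.012
[97.1, 439.4, 53.1] 2.473
```

Request:
drive_tool:
  steps:
    - [8,40,5,0.15,-1]
    - [18,85,10,0.3,-1]
    - [28,130,16,0.45,-1]
    - [38,175,21,0.6,-1]
    - [48,220,26,0.75,-1]

```text
clock: 1.9
position: [0.4847, 0.1724, 0.1772]
ee_rot: [-0.0, 0.99, -0.142, 0.0]
contact_force: [1.6, 0.1, -0.4]
width: -0.0002
```

```bash
python3 -c "
from go import *
rows([(.626,0,.15,-115)])"
```

```text
t 1.9 pos [0.4847 0.1724 0.1772] yaw -16.4 q6 0.49 F [ 1.6  0.1 -0.4] w -0.0
[184.1, 125.7, 27.2] 1.722
```

Request:
drive_tool:
  steps:
    - [40,27,5,0.15,-1]
    - [78,53,11,0.3,-1]
    - [115,79,17,0.45,-1]
    - [150,103,22,0.6,-1]
    - [175,120,27,0.75,-1]

```text
clock: 2.4
position: [0.6207, 0.0053, 0.1499]
ee_rot: [-0.0, 0.869, -0.496, 0.001]
contact_force: [-0.1, -0.1, 0.2]
width: 0.0
```

Request:
drive_tool:
  steps:
    - [0,0,0,0.15,-1]
    - [0,0,0,0.3,-1]
    - [0,0,0,0.45,-1]
    - [0,0,0,0.6,-1]
    - [0,0,0,0.75,-1]

```text
clock: 2.9
position: [0.6208, 0.0052, 0.1497]
ee_rot: [0.001, -0.627, 0.779, -0.001]
contact_force: [-0.2, -0.3, 0.1]
width: 0.0002
```

```bash
python3 -c "
from go import *
rows([(.626,0,.1,-115)])
cal=manip.get_calibration('wrist'); im=manip.get_image('wrist'); cv2.imwrite('pics/w1.png',im)
cv2.imwrite('pics/t1.png',cv2.resize(manip.get_image('top')[120:330,220:500],None,fx=2.8,fy=2.8,interpolation=cv2.INTER_CUBIC))
R=cv2.Rodrigues(cal['rvec'])[0]; print(cal,-R.T@cal['tvec'].ravel())
"
```

```text
t 2.9 pos [0.6208 0.0052 0.1497] yaw -102.3 q6 1.68 F [-0.2 -0.3  0.1] w 0.0
[3.9, -6.1, 49.8] 0.222
{'camera_matrix': array([[316.83236511,   0.        , 281.868277  ],
       [  0.        , 316.83236511, 210.80192764],
       [  0.        ,   0.        ,   1.        ]]), 'rvec': array([-1.83974187,  2.28584451,  0.34592366]), 'tvec': array([0.13931668, 0.5652904 , 0.48136288])} [ 0.69621693 -0.01000657  0.29300931]
```

View pics/w1.png

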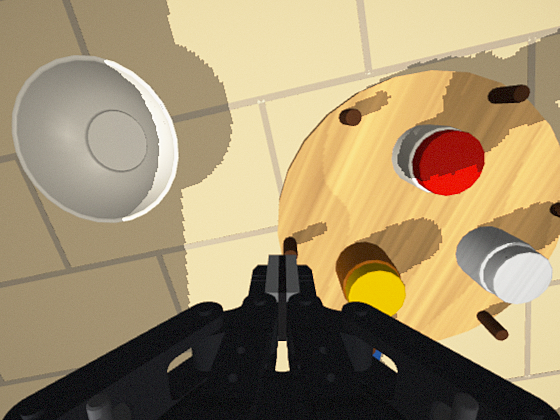

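View pics/t1.png

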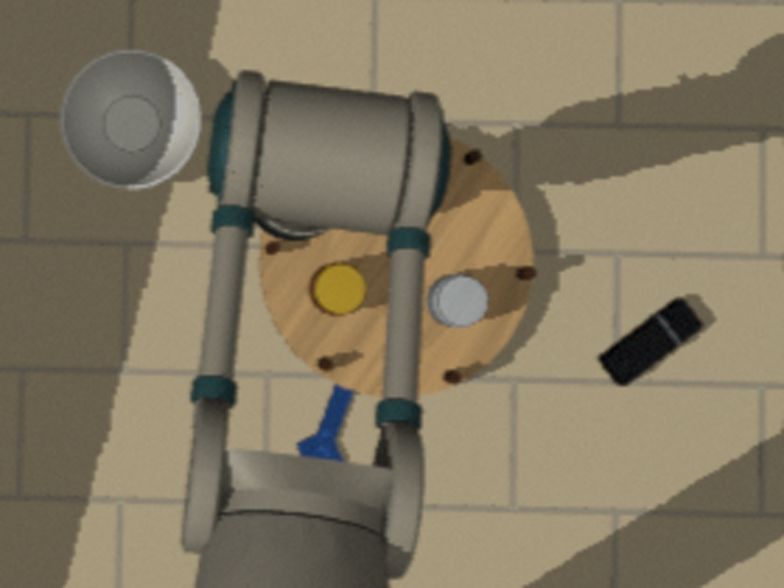

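The wrist picture shows the shut fingertip at (283,258), in the gap between the posts at (350,117) and (290,248). The jars stand clear of it. I'll lower here.

```bash
python3 -c "
from go import *
arc([62,64,66,68,70,72,74,76,78],.117,.047)"
```

```text
t 3.0 pos [0.6207 0.0053 0.1498] yaw -101.9 q6 1.68 F [-0.3 -0.5  0.3] w -0.0
[8.7, -11.4, 102.8] 0.281
[7.6, -7.5, 102.8] 0.246
[6.7, -3.5, 102.8] 0.211
[5.9, 0.5, 102.8] 0.176
[5.3, 4.5, 102.8] 0.141
[4.8, 8.6, 102.8] 0.106
[4.4, 12.6, 102.8] 0.071
[4.2, 16.7, 102.8] 0.036
[4.1, 20.8, 102.7] 0.001
```

Request:
drive_tool:
  steps:
    - [9,-11,20,0.14,-1]
    - [9,-11,50,0.28,-1]
    - [9,-11,80,0.28,-1]
    - [9,-11,103,0.28,-1]
    - [9,-11,103,0.28,-1]

```text
clock: 3.5
position: [0.627, -0.0056, 0.0434]
ee_rot: [-0.002, -0.517, 0.856, 0.002]
contact_force: [-0.4, 0.5, -0.5]
width: 0.0001
```

```bash
python3 -c "
from go import *
arc([65,68,71,74,77],.117,.047)
im=manip.get_image('wrist'); cv2.imwrite('pics/w2.png',im)"
```

```text
t 3.5 pos [ 0.627  -0.0056  0.0434] yaw -117.8 q6 1.94 F [-0.4  0.5 -0.5] w 0.0
[-1.4, 3.2, -3.6] -0.049
[-0.9, 9.3, -3.6] -0.101
[-0.1, 15.4, -3.6] -0.154
[1.0, 21.4, -3.5] -0.206
[2.4, 27.4, -3.5] -0.258
```

View pics/w2.png

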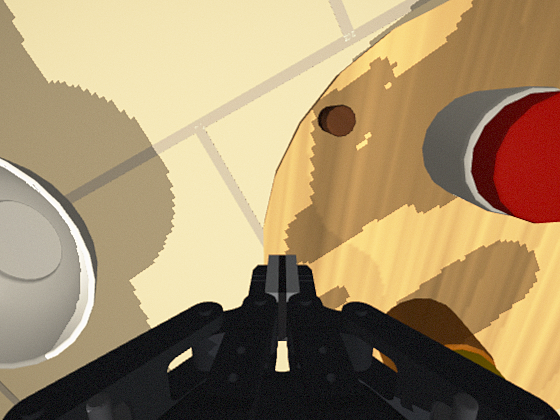

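The fingertip at (283,258) is over the rim, with the post at (337,120) behind it and no jar close. I'm starting the sweep gently.

Request:
drive_tool:
  steps:
    - [-1,3,-2,-0.05,-1]
    - [-1,9,-3,-0.1,-1]
    - [0,15,-3,-0.155,-1]
    - [1,19,-3,-0.185,-1]
    - [1.5,23,-3,-0.22,-1]

```text
clock: 4.05
position: [0.6086, 0.0036, 0.0501]
ee_rot: [0.0, -0.608, 0.794, -0.0]
contact_force: [-0.5, -0.6, -0.2]
width: 0.0001
```

```bash
cat > nx.py <<'E'
from go import *
import sys
s,R,y=tf(); d=s["position"][:2]-C; a=np.degrees(np.arctan2(d[1],d[0])); print("ang",round(a,1),"r",np.hypot(*d).round(4))
st=float(sys.argv[1]); arc([a%360+st*i for i in range(1,6)],.117,.046)
E
python3 nx.py 3
```

```text
ang 73.6 r 0.1173
t 4.05 pos [0.6086 0.0036 0.0501] yaw -105.1 q6 1.73 F [-0.5 -0.6 -0.2] w 0.0
[0.3, 6.1, 4.1] -0.029
[0.7, 12.3, 4.1] -0.081
[1.3, 18.3, 4.1] -0.134
[2.3, 24.4, 4.1] -0.186
[3.6, 30.4, 4.1] -0.238
```

Request:
drive_tool:
  steps:
    - [0,4,2,-0.02,-1]
    - [0.5,8,3,-0.05,-1]
    - [1,14,3,-0.095,-1]
    - [1.8,20,3,-0.15,-1]
    - [3,27,3,-0.21,-1]

```text
clock: 4.55
position: [0.5829, 0.0075, 0.0478]
ee_rot: [0.001, -0.689, 0.724, -0.002]
contact_force: [1.0, -1.5, 0.7]
width: 0.0001
```

```bash
python3 nx.py 4
```

```text
ang 86.3 r 0.1166
t 4.55 pos [0.5829 0.0075 0.0478] yaw -92.8 q6 1.51 F [ 1.  -1.5  0.7] w 0.0
[-0.2, 8.2, 1.8] -0.056
[0.6, 16.3, 1.8] -0.125
[1.9, 24.4, 1.7] -0.195
[3.7, 32.3, 1.7] -0.265
[6.1, 40.1, 1.7] -0.335
```

Request:
drive_tool:
  steps:
    - [0,8,1,-0.055,-1]
    - [0.6,16,1,-0.125,-1]
    - [1.9,24.5,1,-0.195,-1]
    - [3.7,32.5,1,-0.265,-1]
    - [6,40,1,-0.335,-1]

```text
clock: 5.05
position: [0.5436, 0.0032, 0.0474]
ee_rot: [-0.002, 0.802, -0.598, 0.003]
contact_force: [0.8, -1.3, 0.8]
width: 0.0002
```

```bash
python3 nx.py 4; python3 -c "
from go import *
im=manip.get_image('wrist'); cv2.imwrite('pics/w3.png',im)"
```

```text
ang 105.9 r 0.1165
t 5.05 pos [0.5436 0.0032 0.0474] yaw -73.4 q6 1.16 F [ 0.8 -1.3  0.8] w 0.0
[-0.3, 8.2, 1.3] -0.057
[0.5, 16.3, 1.3] -0.127
[1.8, 24.4, 1.2] -0.197
[3.6, 32.3, 1.2] -0.267
[6.1, 40.1, 1.1] -0.336
```

View pics/w3.png

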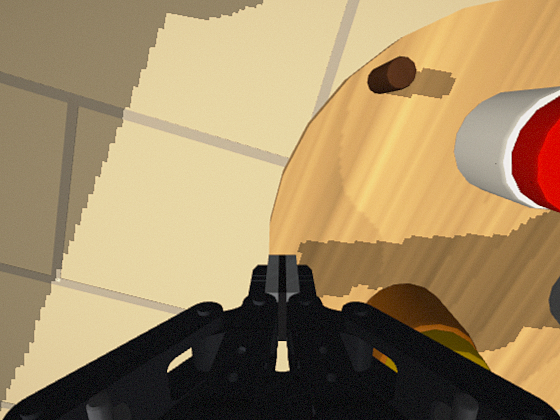

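The carousel is turning: the jars keep their place relative to the hand and the push is about 1.5 N. I'll continue.

Request:
drive_tool:
  steps:
    - [-0.2,8,1,-0.055,-1]
    - [0.5,16.5,1,-0.125,-1]
    - [1.8,24.5,1,-0.195,-1]
    - [3.6,32.5,1,-0.265,-1]
    - [6,40,1,-0.335,-1]

```text
clock: 5.6
position: [0.5061, -0.0144, 0.0466]
ee_rot: [-0.001, 0.891, -0.454, 0.004]
contact_force: [1.7, -0.0, 1.1]
width: -0.0003
```

```bash
python3 nx.py 4
```

```text
ang 126.2 r 0.1172
t 5.6 pos [ 0.5061 -0.0144  0.0466] yaw -54.0 q6 0.78 F [ 1.7 -0.   1.1] w -0.0
[0.5, 8.2, 0.6] -0.074
[1.4, 16.3, 0.5] -0.144
[2.9, 24.3, 0.5] -0.214
[4.9, 32.2, 0.5] -0.283
[7.4, 40.0, 0.4] -0.353
```

Request:
drive_tool:
  steps:
    - [0.4,8,0.5,-0.07,-1]
    - [1.4,16.5,0.5,-0.145,-1]
    - [2.9,24.5,0.5,-0.215,-1]
    - [4.9,32.2,0.5,-0.28,-1]
    - [7.4,40,0.5,-0.35,-1]

```text
clock: 6.1
position: [0.4787, -0.0439, 0.0464]
ee_rot: [-0.001, 0.957, -0.291, 0.005]
contact_force: [2.0, 1.3, -0.0]
width: -0.0001
```

```bash
python3 nx.py 4
```

```text
ang 146.1 r 0.1165
t 6.1 pos [ 0.4787 -0.0439  0.0464] yaw -33.8 q6 0.35 F [ 2.   1.3 -0. ] w -0.0
[-0.3, 8.2, 0.4] -0.068
[0.6, 16.3, 0.4] -0.138
[2.0, 24.3, 0.4] -0.208
[3.9, 32.3, 0.3] -0.278
[6.4, 40.0, 0.3] -0.347
```

Request:
drive_tool:
  steps:
    - [-0.2,8,0.5,-0.07,-1]
    - [0.6,16.5,0.5,-0.14,-1]
    - [2,24.5,0.5,-0.21,-1]
    - [3.9,32.3,0.5,-0.28,-1]
    - [6.4,40,0.5,-0.35,-1]

```text
clock: 6.6
position: [0.4625, -0.0809, 0.0463]
ee_rot: [-0.0, 0.993, -0.119, 0.005]
contact_force: [1.4, 1.3, 1.0]
width: 0.0003
```

```bash
python3 nx.py 4
```

```text
ang 166.1 r 0.1163
t 6.6 pos [ 0.4625 -0.0809  0.0463] yaw -13.6 q6 -0.09 F [1.4 1.3 1. ] w 0.0
[-0.4, 8.2, 0.3] -0.065
[0.4, 16.3, 0.3] -0.135
[1.8, 24.3, 0.3] -0.205
[3.7, 32.3, 0.3] -0.275
[6.2, 40.0, 0.3] -0.344
```

Request:
drive_tool:
  steps:
    - [-0.3,8,0.3,-0.065,-1]
    - [0.4,16.5,0.3,-0.135,-1]
    - [1.8,24.5,0.3,-0.205,-1]
    - [3.7,32.3,0.3,-0.275,-1]
    - [6.2,40,0.3,-0.345,-1]

```text
clock: 7.1
position: [0.4595, -0.1213, 0.0463]
ee_rot: [0.001, 0.999, 0.054, 0.006]
contact_force: [1.6, 1.4, 1.5]
width: -0.0
```

```bash
python3 nx.py 4
```

```text
ang -173.9 r 0.1166
t 7.1 pos [ 0.4595 -0.1213  0.0463] yaw 6.2 q6 -0.52 F [1.6 1.4 1.5] w -0.0
[-0.2, 8.2, 0.3] -0.067
[0.6, 16.3, 0.4] -0.137
[2.0, 24.3, 0.4] -0.207
[4.0, 32.3, 0.4] -0.277
[6.5, 40.0, 0.5] -0.346
```

Request:
drive_tool:
  steps:
    - [-0.2,8,0.3,-0.065,-1]
    - [0.6,16.5,0.3,-0.135,-1]
    - [2,24.5,0.4,-0.205,-1]
    - [4,32.3,0.4,-0.275,-1]
    - [6.5,40,0.4,-0.345,-1]

```text
clock: 7.6
position: [0.4702, -0.1602, 0.0462]
ee_rot: [0.001, 0.974, 0.226, 0.006]
contact_force: [-0.4, 1.2, 0.5]
width: 0.0
```

```bash
python3 nx.py 3
```

```text
ang -154.0 r 0.1171
t 7.6 pos [ 0.4702 -0.1602  0.0462] yaw 26.1 q6 -0.93 F [-0.4  1.2  0.5] w 0.0
[0.2, 6.1, 0.3] -0.05
[0.7, 12.2, 0.3] -0.103
[1.5, 18.3, 0.3] -0.155
[2.6, 24.3, 0.4] -0.207
[4.0, 30.3, 0.4] -0.26
```

Request:
drive_tool:
  steps:
    - [0.2,6,0.3,-0.05,-1]
    - [0.7,12.2,0.3,-0.1,-1]
    - [1.5,18.3,0.3,-0.155,-1]
    - [2.6,24.3,0.3,-0.205,-1]
    - [4,30,0.3,-0.26,-1]

```text
clock: 8.1
position: [0.4864, -0.1852, 0.0461]
ee_rot: [0.001, 0.936, 0.351, 0.005]
contact_force: [-0.4, 1.1, -0.0]
width: 0.0001
```

```bash
python3 nx.py 2;  python3 -c "
from go import *
im=manip.get_image('wrist'); cv2.imwrite('pics/w4.png',im)
im=manip.get_image('top'); cv2.imwrite('pics/t4f.png',im)
cv2.imwrite('pics/t4.png',cv2.resize(im[120:330,220:500],None,fx=2.8,fy=2.8,interpolation=cv2.INTER_CUBIC))
im=manip.get_image('scene'); cv2.imwrite('pics/s4f.png',im)
cv2.imwrite('pics/s4.png',cv2.resize(im[110:300,150:400],None,fx=3,fy=3,interpolation=cv2.INTER_CUBIC))"
```

```text
ang -139.4 r 0.1173
t 8.1 pos [ 0.4864 -0.1852  0.0461] yaw 41.1 q6 -1.22 F [-0.4  1.1 -0. ] w 0.0
[0.3, 4.1, 0.1] -0.026
[0.5, 8.2, 0.1] -0.061
[0.8, 12.2, 0.2] -0.096
[1.3, 16.3, 0.2] -0.131
[1.9, 20.3, 0.2] -0.166
```

View pics/t4.png

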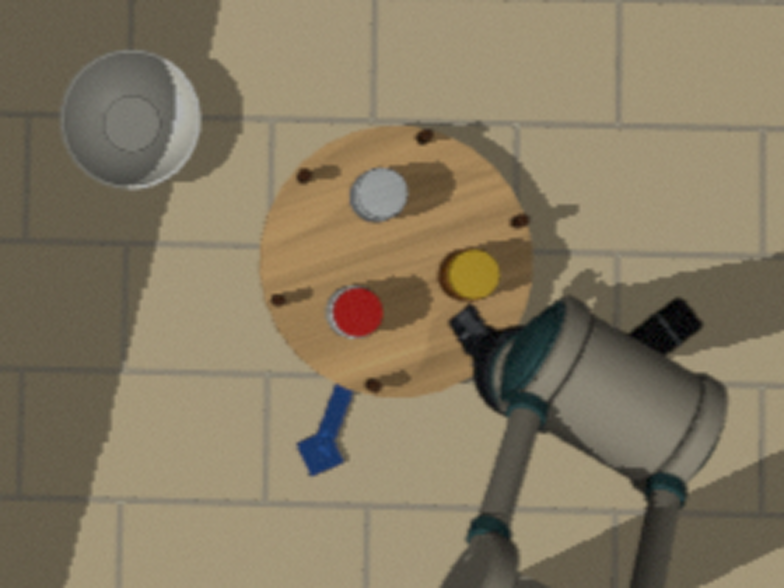

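View pics/s4.png

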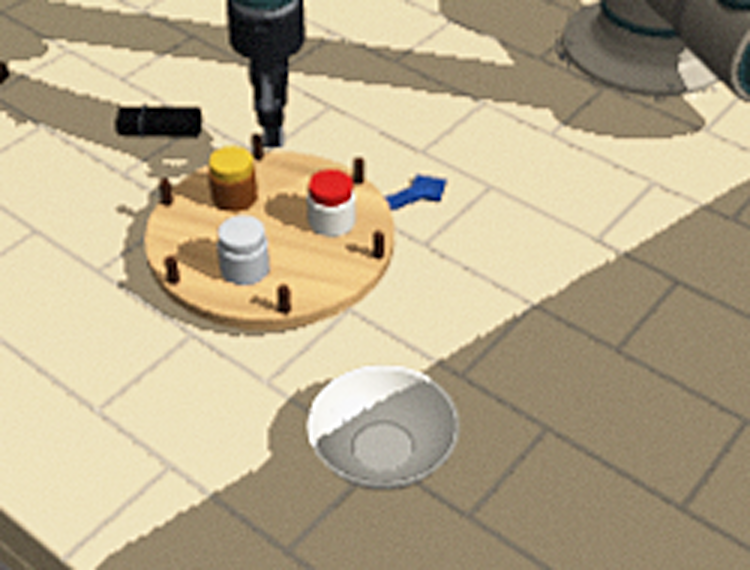

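View pics/w4.png

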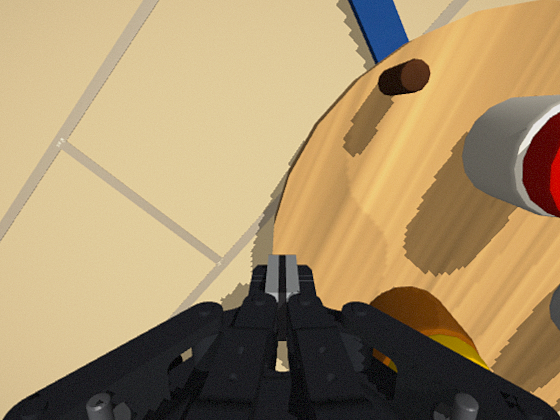

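The carousel now reads the red lid at crop (357,311) and the blue pointer between (344,390) and (320,453). Next I'll measure the angle that remains.

```bash
cat > m2.py <<'E'
from h import *
import sys
def run(top,scene):
    for n,fn in (("top",top),("scene",scene)):
        cal=manip.get_calibration(n); im=cv2.imread(fn); hsv=cv2.cvtColor(im,cv2.COLOR_BGR2HSV)
        x0,x1,y0,y1=(300,430,150,300) if n=="top" else (190,320,140,225)
        def comps(m,z,mn):
            k=np.zeros_like(m);k[y0:y1,x0:x1]=m[y0:y1,x0:x1]; nn,l,s,ce=cv2.connectedComponentsWithStats(k)
            return [(s[i,4],ray(ce[i],z,cal)[:2],np.argwhere(l==i)[:,::-1]) for i in range(1,nn) if s[i,4]>=mn]
        R=max(comps(cv2.inRange(hsv,(0,150,80),(8,255,255))|cv2.inRange(hsv,(175,150,80),(180,255,255)),.084,20),key=lambda t:t[0])[1]
        Y=max(comps(cv2.inRange(hsv,(22,180,80),(30,255,255)),.084,20),key=lambda t:t[0])[1]
        b=max(comps(cv2.inRange(hsv,(105,100,20),(125,255,255)),.006,20),key=lambda t:t[0])
        C=np.array([.5754,-.1089])
        Q=np.array([ray(p,.006,cal)[:2] for p in b[2]]); B=Q.mean(0)
        u=np.linalg.svd(Q-B)[2][0]; u=u if u@(B-C)>0 else -u
        ang=lambda v:np.degrees(np.arctan2(v[1],v[0]))%360
        print(n,"R",R.round(4),np.hypot(*(R-C)).round(4),"ang",ang(R-C).round(2),"| Y",Y.round(4),np.hypot(*(Y-C)).round(4),ang(Y-C).round(2),"| pointer cen",B.round(4),ang(B-C).round(2),"pca",ang(u).round(2),"line off mm",(1000*np.cross(u,C-B)).round(1), "maxr",np.hypot(*(Q-C).T).max().round(4))
run(sys.argv[1],sys.argv[2])
E
python3 -W ignore m2.py pics/t4f.png pics/s4f.png;python3 -W ignore m2.py pics/top0.png pics/scene0.png
python3 - <<'E'
from h import *
cal=manip.get_calibration("top")
f=lambda p:(220+p[0]/2.8-.3,120+p[1]/2.8-.3)
P=np.array([ray(f(p),.060,cal)[:2] for p in [(424,136),(303,176),(277,299),(373,385),(520,220)]])
r=least_squares(lambda v:np.hypot(*(P-v[:2]).T)-v[2],[.575,-.109,.115]); c=r.x; print(c,r.fun); a=np.degrees(np.arctan2(*(P-c[:2]).T[::-1]));print(a,(a-30)%60)
E
```

```text
top R [ 0.5295 -0.0695] 0.0605 ang 139.39 | Y [ 0.5646 -0.1691] 0.0611 259.79 | pointer cen [ 0.4137 -0.0512] 160.38 pca 160.43 line off mm 0.2 maxr 0.2077
scene R [ 0.5323 -0.0649] 0.0616 ang 134.43 | Y [ 0.5689 -0.1653] 0.0568 263.39 | pointer cen [ 0.4099 -0.0478] 159.75 pca 160.95 line off mm 3.7 maxr 0.2081
top R [ 0.6379 -0.1147] 0.0628 ang 354.68 | Y [ 0.5492 -0.0527] 0.062 115.02 | pointer cen [ 0.4139 -0.0513] 160.36 pca 160.46 line off mm 0.3 maxr 0.2102
scene R [ 0.6413 -0.1097] 0.0659 ang 359.34 | Y [ 0.5536 -0.0485] 0.0642 109.9 | pointer cen [ 0.4103 -0.0478] 159.69 pca 160.92 line off mm 3.8 maxr 0.2109
[ 0.57582694 -0.10790683  0.11386419] [-1.51358240e-04 -9.51623084e-05  2.92168306e-04 -2.43217839e-04
  1.97570081e-04]
[-10.65535496  49.62019976 108.85221471 169.1591372  -70.50621272] [19.34464504 19.62019976 18.85221471 19.1591372  19.49378728]
```

Both ways of taking the pointer's line from the top camera agree at 160.4°. The posts give 139.3° for the carousel and the red lid 139.4°, so about 21° remains. I'll go most of the way, then measure again.

```bash
python3 nx.py 3.5
```

```text
ang -138.9 r 0.1168
t 8.25 pos [ 0.4873 -0.1856  0.0462] yaw 40.9 q6 -1.22 F [-1.2  1.  -0.4] w -0.0
[0.1, 7.1, 0.3] -0.063
[0.7, 14.3, 0.3] -0.124
[1.8, 21.3, 0.4] -0.185
[3.4, 28.3, 0.5] -0.247
[5.3, 35.2, 0.5] -0.308
```

Request:
drive_tool:
  steps:
    - [0.2,7,0.3,-0.065,-1]
    - [0.7,14.3,0.3,-0.125,-1]
    - [1.8,21.3,0.4,-0.185,-1]
    - [3.4,28.3,0.5,-0.245,-1]
    - [5.3,35.2,0.5,-0.31,-1]

```text
clock: 8.75
position: [0.5135, -0.2083, 0.0459]
ee_rot: [0.002, 0.871, 0.491, 0.005]
contact_force: [-1.6, 0.3, -0.3]
width: -0.0004
```

```bash
cat > look.py <<'E'
import sys
from go import *
k=sys.argv[1]
im=manip.get_image('top'); cv2.imwrite(f'pics/t{k}f.png',im)
cv2.imwrite(f'pics/t{k}.png',cv2.resize(im[140:300,280:450],None,fx=3.5,fy=3.5,interpolation=cv2.INTER_CUBIC))
cv2.imwrite(f'pics/s{k}f.png',manip.get_image('scene'))
E
python3 look.py 5; python3 -W ignore m2.py pics/t5f.png pics/s5f.png; python3 nx.py .7
```

```text
top R [ 0.5199 -0.0844] 0.0606 ang 156.17 | Y [ 0.582 -0.17 ] 0.0614 276.21 | pointer cen [ 0.4134 -0.0512] 160.39 pca 160.32 line off mm -0.2 maxr 0.2102
scene R [ 0.5219 -0.0815] 0.0601 ang 152.92 | Y [ 0.5876 -0.1657] 0.0581 282.11 | pointer cen [ 0.4102 -0.0479] 159.73 pca 161.48 line off mm 5.4 maxr 0.2081
ang -121.1 r 0.117
t 8.85 pos [ 0.515  -0.2091  0.0461] yaw 58.6 q6 -1.54 F [ 0.5 -0.3  0.4] w 0.0
[-0.0, 1.4, 0.1] -0.017
[0.0, 2.9, 0.1] -0.03
[0.1, 4.3, 0.2] -0.042
[0.1, 5.7, 0.2] -0.054
[0.2, 7.1, 0.2] -0.066
```

View pics/t5.png

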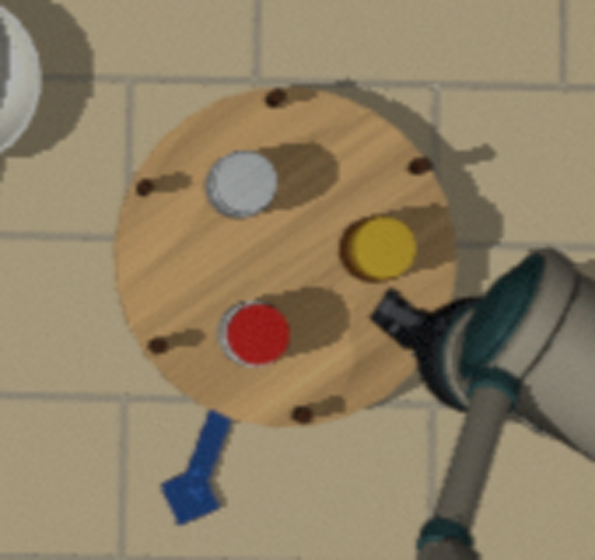

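Request:
drive_tool:
  steps:
    - [0,1.5,0,-0.015,-1]
    - [0,3,0,-0.03,-1]
    - [0.1,4.5,0,-0.04,-1]
    - [0.2,6,0,-0.052,-1]
    - [0.2,6,0,-0.052,-1]

```text
clock: 9.35
position: [0.5204, -0.212, 0.0461]
ee_rot: [0.003, 0.859, 0.512, 0.005]
contact_force: [-0.0, 0.8, -0.5]
width: -0.0004
```

```bash
cat > m3.py <<'E'
from h import *
import sys
from scipy.optimize import minimize
# joint fit in top view: rotation th and centre shared via template: posts tops (dark blobs), red & yellow lids; average of several frames
ims=[cv2.imread(p) for p in sys.argv[1:]]
cal=manip.get_calibration("top"); im=np.mean(ims,0).astype(np.uint8)
cv2.imwrite("pics/avg.png",im)
big=cv2.resize(im,None,fx=4,fy=4,interpolation=cv2.INTER_CUBIC); hsv=cv2.cvtColor(big,cv2.COLOR_BGR2HSV)
def cen(m):
    k=np.zeros_like(m);k[600:1200,1200:1720]=m[600:1200,1200:1720]
    n,l,s,ce=cv2.connectedComponentsWithStats(k);i=1+np.argmax(s[1:,4]);return (ce[i]+.5)/4-.5,l==i
r,_=cen(cv2.inRange(hsv,(0,150,80),(8,255,255))); y,_=cen(cv2.inRange(hsv,(22,160,80),(30,255,255)))
b,bm=cen(cv2.inRange(hsv,(105,90,20),(125,255,255)))
# rim ellipse of wood
w=cv2.inRange(hsv,(8,60,60),(20,160,255))
Q=np.array([ray(((p[1]+.5)/4-.5,(p[0]+.5)/4-.5),.006,cal)[:2] for p in np.argwhere(bm)[::7]]);B=Q.mean(0);u=np.linalg.svd(Q-B,full_matrices=False)[2][0]
if u[0]>0:u=-u
R=ray(r,.084,cal)[:2];Y=ray(y,.084,cal)[:2]
# centre from R,Y at 120deg apart: C = midpoint + offset
m=(R+Y)/2; e=Y-R; nrm=np.array([-e[1],e[0]])/np.hypot(*e); Cj=m+nrm*np.hypot(*e)/2/np.tan(np.radians(60))
A=lambda v:np.degrees(np.arctan2(v[1],v[0]))%360
print("R",R,"Y",Y,"chord",np.hypot(*e),"Cjars",Cj,"yaw from R-Y chord",(A(e)-150)%360,"| pointer PCA",A(u),"B from Cj",A(B-Cj),"PCA line offset of Cj mm",1000*(u[0]*(Cj-B)[1]-u[1]*(Cj-B)[0]))
E
python3 - <<'E'
import sys; sys.path.insert(0,'.')
from go import *
for i in range(4): cv2.imwrite(f'pics/a{i}.png',manip.get_image('top'))
E
python3 m3.py pics/a?.png; python3 m3.py pics/t5f.png;python3 m3.py pics/t4f.png;python3 m3.py pics/top0.png
python3 nx.py .7|head -2; python3 -c "
import cv2
cv2.imwrite('pics/a.png',cv2.resize(cv2.imread('pics/avg.png')[140:300,280:450],None,fx=3.5,fy=3.5,interpolation=cv2.INTER_CUBIC))"
```

```text
R [ 0.51845416 -0.08797806] Y [ 0.58598655 -0.16982026] chord 0.10610734969452114 Cjars [ 0.57584617 -0.10940424] yaw from R-Y chord 159.52787077361347 | pointer PCA 160.52680801739862 B from Cj 160.3134015424752 PCA line offset of Cj mm 0.6413783307086252
R [ 0.51996859 -0.08434308] Y [ 0.58199424 -0.17032022] chord 0.10601533126869428 Cjars [ 0.57580088 -0.10942639] yaw from R-Y chord 155.80744348388362 | pointer PCA 160.57901223387415 B from Cj 160.34399680411266 PCA line offset of Cj mm 0.7058531777296567
R [ 0.52934392 -0.06960503] Y [ 0.56458455 -0.16967954] chord 0.10609811609200104 Cjars [ 0.57585326 -0.10946919] yaw from R-Y chord 139.3994052753916 | pointer PCA 161.0241460570158 B from Cj 160.2474815369162 PCA line offset of Cj mm 2.337283082964915
R [ 0.63774855 -0.11454745] Y [ 0.54925744 -0.05319044] chord 0.10768175339637272 Cjars [ 0.57579075 -0.10941413] yaw from R-Y chord 355.2637515995424 | pointer PCA 159.63298968806566 B from Cj 160.29821413142548 PCA line offset of Cj mm -1.9971243953690252
ang -118.1 r 0.1169
t 9.55 pos [ 0.5203 -0.212   0.0462] yaw 61.6 q6 -1.59 F [ 0.3 -0.6 -0.1] w 0.0
```

View pics/a.png

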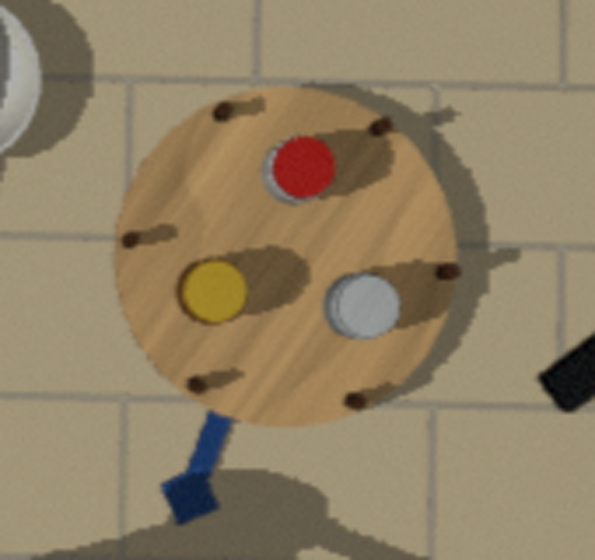

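The picture shown is the first frame again, because my averaging file was overwritten. The averaged measurement itself puts the carousel at 159.5° against the pointer at 160.4°. I'll push about 0.8° more.

Request:
drive_tool:
  steps:
    - [0,0.8,0,-0.005,-1]
    - [0,1.5,0,-0.01,-1]
    - [0,1.7,0,-0.01,-1]
    - [0,1.7,0,-0.01,-1]

```text
clock: 9.95
position: [0.5218, -0.2127, 0.0462]
ee_rot: [0.003, 0.856, 0.516, 0.005]
contact_force: [-1.6, 0.4, -1.9]
width: -0.0003
```

```bash
cat > av.py <<'E'
from go import *
for i in range(4): cv2.imwrite(f'pics/a{i}.png',manip.get_image('top'))
E
python3 av.py; python3 m3.py pics/a?.png; python3 nx.py .7|head -2
```

```text
R [ 0.5179935  -0.08893772] Y [ 0.58692977 -0.1697053 ] chord 0.10618668381534686 Cjars [ 0.57577723 -0.10942132] yaw from R-Y chord 160.48122265761498 | pointer PCA 159.90975518806036 B from Cj 160.32688712763914 PCA line offset of Cj mm -1.2527109896655342
ang -117.3 r 0.1169
t 10.15 pos [ 0.5218 -0.2127  0.0462] yaw 62.2 q6 -1.6 F [-0.8  0.6  0.1] w 0.0
```

The carousel is at 160.5° and the pointer at 160.3°. I'll back off from the post, then lift clear.

Request:
drive_tool:
  steps:
    - [0,-2,0,0,-1]
    - [0,-6,0,0,-1]
    - [0,-10,0,0,-1]
    - [0,-10,-20,0,-1]
    - [0,-10,-50,0,-1]

```text
clock: 10.65
position: [0.5105, -0.2071, 0.0949]
ee_rot: [0.001, 0.856, 0.516, 0.004]
contact_force: [0.7, 0.3, 0.4]
width: -0.0001
```

Request:
drive_tool:
  steps:
    - [0,0,-40,0,-1]
    - [-30,0,-80,0,-1]
    - [-70,0,-110,0,-1]
    - [-110,0,-120,0,-1]
    - [-110,0,-120,0,-1]

```text
clock: 11.15
position: [0.457, -0.3094, 0.2168]
ee_rot: [0.005, 0.858, 0.514, 0.004]
contact_force: [-0.2, 1.9, -0.2]
width: -0.0001
```

```bash
python3 av.py; python3 m3.py pics/a?.png; cp pics/a0.png pics/t9f.png; python3 -W ignore - <<'E'
from go import *
s=manip.get_state(); print(s['clock'],s['position'],s['contact_force'])
im=cv2.imread('pics/avg.png'); cv2.imwrite('pics/t9.png',cv2.resize(im[120:310,230:480],None,fx=3,fy=3,interpolation=cv2.INTER_CUBIC))
im=manip.get_image('scene'); cv2.imwrite('pics/s9.png',cv2.resize(im[110:300,150:400],None,fx=3,fy=3,interpolation=cv2.INTER_CUBIC))
E
```

```text
R [ 0.51798904 -0.08895273] Y [ 0.58696177 -0.16969076] chord 0.10618788751488982 Cjars [ 0.57578247 -0.10941103] yaw from R-Y chord 160.50653698517522 | pointer PCA 160.00917216075055 B from Cj 160.31777849782839 PCA line offset of Cj mm -0.9272805892986749
11.35 [ 0.45782582 -0.30353618  0.21359052] [-0.75000158 -0.23509425  0.46590466]
```

View pics/t9.png

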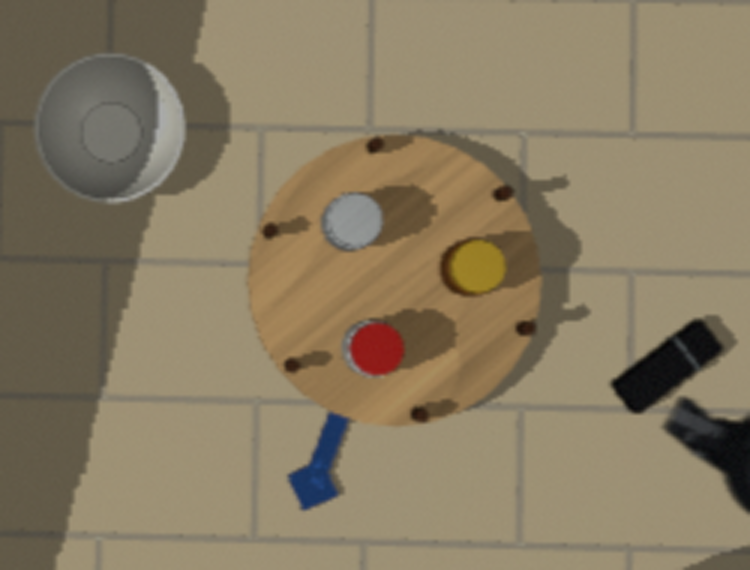

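View pics/s9.png

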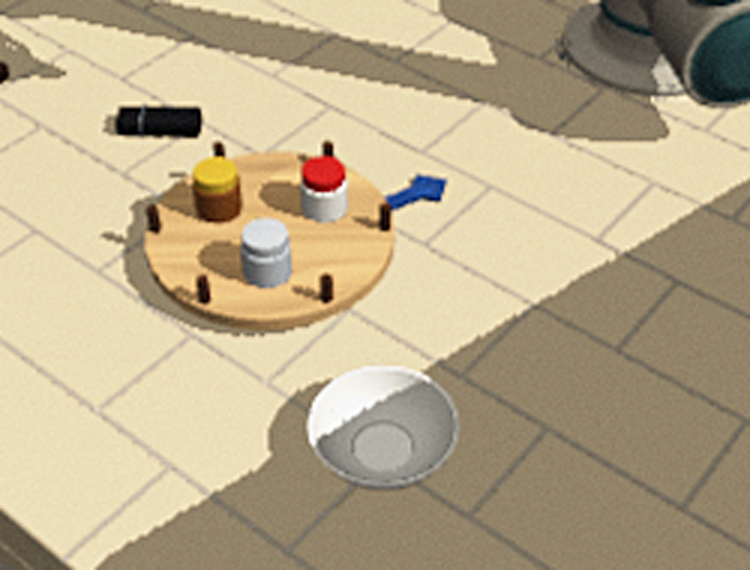

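The top view shows the red lid at (376,348) of the crop, in line with the pointer at (315,488). The hand is clear, the jars are upright, and the dish and lighter case look unmoved. I'll hand it in.

```bash
python3 -c "
from rig import manip
import numpy as np
for k in ['dish','lighter_case']: print(k,[m['location'] for m in manip.masks_of('top',k)][:1])
s=manip.get_state();print(s['clock'],np.abs(s['qd']).max())
print(manip.sign_off())"
```

```text
dish [[268.1, 163.1]]
lighter_case [[455.9, 240.3]]
11.5 0.0030856064681710777
the job is handed in; nothing more can be done
None
```

The red-lidded jar now stands at the front, in line with the blue pointer, and the job is handed in at 11.5 s. I turned the carousel about 165° counterclockwise in one sweep, pushing a single rim post with the shut fingertips. Push-force readings stayed under about 3 N, and I then backed off and lifted clear.

**Alignment:** the last top-view check put the carousel at 160.5° and the pointer at 160.3°, the same as before I withdrew the hand. Other ways of fitting the pointer's line gave between 159.6° and 161.0°, so the alignment is good to about 0.5–1°.

**Scene camera:** it disagreed with the top camera by 3–5 mm, probably from its slanted view and calibration. I relied on the nearly overhead top camera instead.

**Everything else:** the jars and tin are upright and in place. The network positions for the dish and lighter case shifted by about 3 pixels, but both sit in the same spot (within about 1 pixel) in the first and last pictures, so I take that as detection noise.

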